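# Slide the order book off its tray and set it on the book rest

## Robot

A 7-joint arm with a two-finger parallel gripper is mounted at the origin on the work surface. World frame = base frame: x ahead of the robot, y to its left, z up, the work surface at z = 0. Lengths are in m, angles in rad, forces in N, time in s.
With the tool pointing down it reaches from about 0.35 to 0.9 m from the base axis. Payload 8.1 kg.
Tool frame: the origin (TCP) lies at the very end of the fingers, on their centre line; the grasp point (between the pads) lies 19 mm behind it; z points along the fingers, y is the line along which they close (so a half turn about z gives the same grasp; the last joint's range is limited). The gripper opens to 92 mm and grips with 3 to 60 N. Pads are 19 mm wide; open, the fingers measure 130 mm over their backs; the gripper's body (75 mm by 190 mm) begins 47 mm behind the grasp point.
Start: joints at [-1.342, 0.434, 0.025, 1.573, -0.012, 1.134, -0.075], TCP at [0.204, 0.591, 0.227] pointing down, gripper open.
Joint ranges: [-2.62, 2.62], [-0.44, 2.09], [-1.27, 1.32], [0.08, 2.57], [-1.32, 4.46], [0.12, 2], [-2.74, 2.74]. Speed limits (rad/s): [2.22, 2.22, 3.01, 3.01, 3.14, 3.14, 3.14].

## Interface

Orientations are given as a rotation vector (axis times angle).
In Python, from cell import arm gives the robot as it stands.
- The arm moves only by the tool jog_arm, never from a script. Its argument "rows" is a list of rows, each a list of 3 entries, a list of its own where there are three numbers: the shift along the world's x, y, z in cm, then the turn, a rotation vector about the world's x, y, z in degrees, then the opening, from 0 (shut) to 1 (fully open). A call has 1 to 8 rows; each row is the pose to reach, as a shift and turn from the pose commanded when the call began; what a row does not reach only later rows make up. A row lasts 1/8 s, in which the tool goes at most 62.5 mm and 10.7 degrees, less where a joint would pass 70% of its speed; a pose out of reach is approached as far as the arm can. A call with a gripper value outside its range is refused whole. The fingers move at their own pace and stop on an object; "newtons" is the grip in N (left out, the last holds). Time passes only in rows, so rows that repeat a pose let the fingers close. It gives the time, the measured TCP pose, the force, the opening and the grip force at its end, in the units of the state.
- arm.observe(): the state, without advancing time (a new reading comes with each control period).
- arm.get_image(name): name is "side" or "top"; returns a dict with "img" (420x560x3 uint8, red, green, blue), "depth" (420x560 float32, m along the optical axis (not along the pixel's ray), 0 where there is no reading), "fx", "fy", "cx", "cy" (pixels), "dist_coeffs" ([k1, k2, p1, p2, k3] as OpenCV has them; the pictures are not rectified), "rvec" (rotation vector, rad) and "tvec" (3), from world to camera coordinates, as OpenCV has them. Camera axes: x right, y down, z forward; pixel columns grow to the right and rows downward; lengths in m; the calibration is good to about 2 mm. A picture is of the moment at which its call begins.
- arm.sign_off(): hands the job in; it is judged then, once.
The state is a dict: "clock": time; "joints": joint angles; "dq": joint speeds; "joint_efforts": joint torques, N m; "position": TCP position; "ee_rot": TCP orientation; "force": force on the tool from outside, world axes, zero at the start; "ft_torque": the same for the moment, N m; "width": opening from 0.0 (shut) to 1.0 (fully open); "gripper_force": force on a finger pad.
Only numpy, scipy, OpenCV 4.12 (cv2) and the standard library are available. Lean on these libraries where they do the work, as an engineer would, in place of code of your own. Each camera call takes 0.05 s, during which the arm holds its last target. There are 200 camera calls.

## Task

The order notebook lies in the shallow wooden tray on the marble slab, too snug to get fingers beside it. Pressing lightly on its cover (never with more than 18 N, there or later on the rest), slide it out through the tray's open end until it overhangs the slab's edge by a good 4 cm, pinch the overhanging end by its two long sides and lift it off without letting it fall. Lay it flat and squarely on the wooden book rest, pushed up gently against the rest's raised back lip, let go, and leave the other things standing where they are.

Things in the scene. Friction and masses are not known exactly. Their poses are not given: they have to be found in the camera images.
- notebook: Rigid black hardback notebook, 150 (x) x 62 (y) x 14 mm, 0.15 to 0.24 kg. Origin: centre of underside, z up. Starts in the tray, x along the tray's x within 0.02 rad, near end 1 to 7 mm inside the open end, 3 mm play each side. A press of a few N may slip on the cover; 8 to 12 N drags it. Tips off if it overhangs near 75 mm or is pressed past the edge. Carry by its long sides with 25 to 40 N.
- tray: Wooden tray fixed on the slab, 166 (x) x 84 (y) x 24 mm; 8 mm walls on both long sides and the +x end, as high as the notebook's cover; -x end open, flush with the slab's front edge. Board floor at z = 10 mm on thin foam; gives slightly when pressed. Origin: centre of underside, 40 mm above the table; open end at x = -83 mm. Slide-out direction: its -x.
- slab: White marble slab 220 (x) x 240 (y) x 40 mm, fixed on the table; origin at the centre of its underside, axes parallel to the tray's, front edge at x = -110 mm. The tray is centred across it (tray origin at x = -27, y = 0, z = 40 mm).
- rest: Brown wooden book rest fixed on the table, 110 (x) x 100 (y) mm, flat top at z = 45 mm; origin: centre of underside. A lip 10 mm thick, 22 mm high along its far (+x) edge has its face at x = +45; front edge at x = -55 mm. Seated, the notebook's x lies along the rest's x (either way round), one end at the lip, the other overhanging the front by 50 mm; its centre is then at x = -30, y = 0, z = 45 mm.
- vial_a: Bystander: glass vial with cork, 22 mm diameter, 60 mm tall, standing at the back of the slab. Origin: centre of underside.
- vial_b: Bystander: glass vial as before, standing on the table behind one corner of the rest. Origin: centre of underside.
- cork: Bystander: cork stopper, 24 mm diameter, 18 mm tall, on the slab beside the tray. Origin: centre of underside.
- bottle_a: Bystander: amber bottle, 56 mm diameter, 130 mm tall, on the left. Origin: centre of underside.
- bottle_b: Bystander: amber bottle, 64 mm diameter, 150 mm tall, on the right. Origin: centre of underside.
- twine: Bystander: spool of twine, 52 mm diameter, 56 mm tall, near right corner. Origin: centre of underside.
- pot: Bystander: white salve pot with metal cover, 62 mm diameter, 40 mm tall, on the left. Origin: centre of underside.
Not all that is in view belongs to the job. Leave any orange look-alike of the notebook alone. There is more than one size of the rest; the one meant has the size given above.

How it is judged:
On the way, in this order (a step that is already met when the one before it is completed fails the run):
1. the notebook, still lying on the tray floor, has been slid out to overhang the slab's edge by more than 35 mm (x of notebook in the frame of tray between -0.083 and -0.043 m and z of notebook in the frame of tray between 0.004 and 0.013 m and angle between notebook's own z axis and vertical below 0.06 rad), for 0.2 s.
2. the notebook is lifted more than 25 mm clear of the tray floor in the fingers (z of notebook in the frame of tray above 0.035 m and contact force between notebook and the fingers above 1 N), for 0.1 s.
At the end, for the whole second after the job is handed in: The notebook lies flat (tilt under 0.05 rad) on the rest's top, its end within 4 mm of the back lip, centred across the rest within 15 mm, square to it within 0.12 rad, released and at rest (x of notebook in the frame of rest between -0.034 and -0.024 m and y of notebook in the frame of rest between -0.015 and 0.015 m and z of notebook in the frame of rest between 0.041 and 0.048 m and angle between notebook's own z axis and vertical below 0.05 rad and angle between the x axis of notebook and the x axis of rest, either way round below 0.12 rad and linear speed of notebook below 0.02 m/s and contact force between notebook and the fingers below 0.05 N); the robot touches nothing.
It fails at once if the notebook is pressed or jammed against the tray with more than 18 N (contact force between notebook and tray above 18 N).
It fails at once if the notebook is pressed or jammed against the book rest with more than 18 N (contact force between notebook and rest above 18 N).
It fails at once if the notebook falls or is put down on the table (height (world z) of notebook below 0.02 m).
It fails at once if another thing is shifted by more than 25 mm or tipped over (distance of any of vial_a, vial_b, cork, bottle_a, bottle_b, twine, pot from where it was at the start of the episode above 0.025 m or angle between any of vial_a, vial_b, cork, bottle_a, bottle_b, twine, pot's own z axis and vertical above 0.5 rad).
It also fails if it takes over 72 s, if anything falls off the work surface, if the arm or the gripper's body presses on something with over 40 N, if the wrist force passes 120 N, or if a joint passes its speed limit or range.

## Working session

There is one attempt and no reset: what is moved stays moved. The work goes in short steps, Python scripts to look and compute and a tool call to move; the robot and the scene stay as the last step left them, time stands still between calls to the robot, and variables do not carry over. Pictures are saved under pics/ and viewed, at most 10 in all, crops included, and the job is handed in when it is done.

Besides the shell and the picture viewer there is one more tool, called after "Request:" by a JSON object that holds its "method" and its "body", one argument or row to a line. jog_arm: Moves the arm, as the interface text tells. Its arguments: {"type":"object","properties":{"rows":{"type":"array","items":{"type":"array"}},"newtons":{"type":"number"}},"required":["rows"]}

```bash
mkdir -p pics; cat > h.py <<'E'
import numpy as np, cv2
from cell import arm
def grab(n):
    d=arm.get_image(n); np.savez(f'/tmp/{n}.npz',**{k:np.array(v) for k,v in d.items()}); return d
def pts(d):
    """world xyz per pixel"""
    h,w=d['depth'].shape
    K=np.array([[d['fx'],0,d['cx']],[0,d['fy'],d['cy']],[0,0,1.]])
    u,v=np.meshgrid(np.arange(w),np.arange(h))
    n=cv2.undistortPoints(np.stack([u,v],-1).reshape(-1,1,2).astype(float),K,np.array(d['dist_coeffs'],float)).reshape(h,w,2)
    z=d['depth'][...,None]
    pc=np.concatenate([n*z,z],-1)
    R=cv2.Rodrigues(np.array(d['rvec'],float))[0]
    P=(pc-np.array(d['tvec']).ravel())@R
    P[d['depth']==0]=np.nan
    return P
E
python3 - <<'E'
from h import *
for n in('top','side'):
    d=grab(n); cv2.imwrite(f'pics/{n}0.png',d['img'][...,::-1])
    print(n,d['fx'],np.array(d['rvec']).ravel(),np.array(d['tvec']).ravel())
s=arm.observe();print(s)
E
```

```text
top 423.45092183280565 [ 2.14422806 -2.10834039  0.18042339] [0.00614076 0.49482572 1.18712106]
side 417.6372092996784 [ 2.27345014 -0.53625502  0.20664323] [-0.43310001  0.17968545  0.95720409]
{'clock': 0.1, 'joints': array([-1.34161732,  0.43514228,  0.02495988,  1.57396366, -0.01159728,
        1.13401612, -0.07508736]), 'dq': array([ 0.0010535 , -0.00225554,  0.0012638 , -0.00092604,  0.00024955,
        0.00032327,  0.00021665]), 'joint_efforts': array([ 4.42510966e-03, -6.69134331e+01,  9.88743715e-01, -3.15146756e+01,
       -6.05080370e-02,  3.74399393e-02,  3.12598263e-05]), 'position': array([0.20347628, 0.59048202, 0.22604657]), 'ee_rot': array([-5.18818693e-01, -3.09834745e+00,  2.16827697e-03]), 'force': array([-0.40908758,  0.00743871,  0.65792804]), 'ft_torque': array([-0.01071349,  0.0080634 ,  0.00560269]), 'gripper_force': 0.0, 'width': 1.0024353949650744}
```

View pics/top0.png

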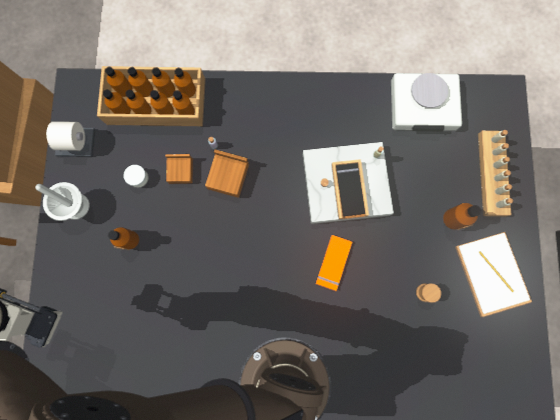

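View pics/side0.png

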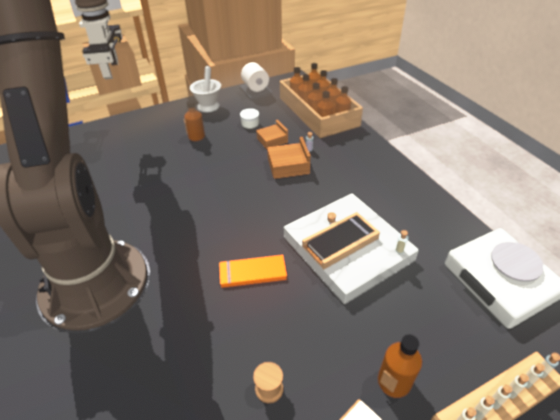

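The top view shows these candidates:
- **Notebook:** the black book in the tray at (350,190), and the orange look-alike at (335,262).
- **Rest:** the larger one at (227,173), and a smaller one at (178,168).

I choose the black book and the larger rest. Next I'll measure them and check the choice in a close crop.

```bash
cat > m.py <<'E'
from h import *
def rect(mask,P,label):
    q=P[mask]; q=q[~np.isnan(q[:,0])]
    r=cv2.minAreaRect((q[:,:2]*1000).astype(np.float32))
    print(label,len(q),'c',np.round(r[0],1),'size',np.round(r[1],1),'ang',round(r[2],2),'z med',round(float(np.median(q[:,2])),4)); return r
def big(mask,seed):
    n,l=cv2.connectedComponents(mask.astype(np.uint8)); 
    k=l[seed[1],seed[0]]; return (l==k) if k else mask&False
E
python3 - <<'E'
from m import *
d=grab('top'); P=pts(d); im=d['img'].astype(int); hsv=cv2.cvtColor(d['img'],cv2.COLOR_RGB2HSV)
H,S,V=[hsv[...,i].astype(int) for i in range(3)]
z=P[...,2]
def box(x0,y0,x1,y1):
    m=np.zeros(z.shape,bool); m[y0:y1,x0:x1]=1; return m
b=box(295,135,400,230)
rect(b&(z>.03)&(z<.052),P,'slab'); 
wood=b&(S>90)&(V>90)&(z>.05)&(z<.07)
rect(big(wood,(335,185)) if wood[185,335] else wood,P,'tray')
nb=big(b&(V<90)&(z>.05)&(z<.075),(350,190)); rect(nb,P,'notebook')
r=box(200,145,255,200)
rect(r&(z>.035)&(z<.055)&(S>80),P,'rest top'); rect(r&(z>.058)&(z<.08)&(S>80),P,'lip')
r=box(160,145,198,190); rect(r&(z>.025)&(S>80),P,'small rest')
for n,(u,v) in dict(vial_b=(212,142),vial_a=(379,152),cork=(325,183),pot=(136,176),ba=(122,238)).items(): 
    q=P[v-3:v+4,u-3:u+4].reshape(-1,3); print(n,np.round(np.nanmedian(q,0),3), np.nanmax(q[:,2]))
c=d['img'][135:235,190:400,::-1]; cv2.imwrite('pics/crop.png',cv2.resize(c,None,fx=3.8,fy=3.8,interpolation=cv2.INTER_CUBIC))
E
```

```text
slab 4169 c [ 582.2 -175.6] size [221.  240.7] ang 7.22 z med 0.0401
tray 428 c [ 554.  -178.9] size [164.   84.1] ang 7.33 z med 0.0638
notebook 934 c [ 542.  -182.8] size [127.8  64.3] ang 7.11 z med 0.0639
rest top 1169 c [598. 183.] size [101.3 108.5] ang 76.42 z med 0.0449
lip 130 c [648.2 168.9] size [97.3 10.6] ang 74.76 z med 0.0661
small rest 683 c [615.1 328.3] size [80.2 72.7] ang 1.76 z med 0.0326
vial_b [0.693 0.227 0.046] 0.06437353535440017
vial_a [ 0.658 -0.261  0.083] 0.10186663275883967
cork [ 0.571 -0.109  0.057] 0.06286327390111901
pot [0.587 0.449 0.04 ] 0.04365798016031313
ba [0.397 0.454 0.091] 0.10911161462248778
```

View pics/crop.png

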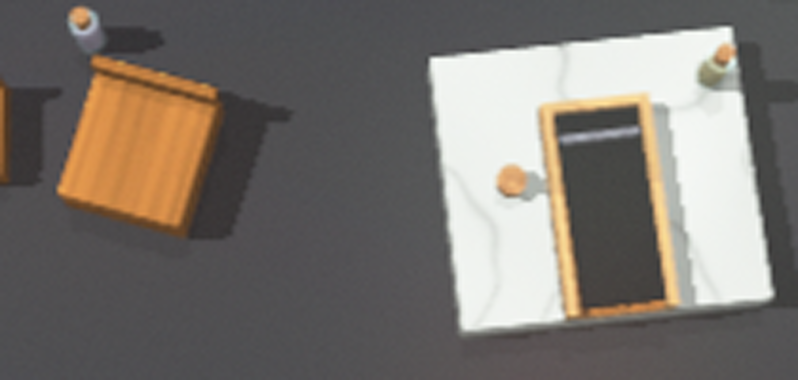

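The crop confirms the choice: the black notebook at (612,205), with its band at (598,135), sits in the light-wood tray, whose open end faces down at (625,310). The big rest is at (140,150), with its lip on the far side from (95,60) to (215,95). Now I'll move above the tray with the fingers shut.

Request:
{"method": "jog_arm", "body": {
  "rows": [
    [[2.6, -5.4, 0], [0, 0, 3], 0],
    [[5.2, -10.8, 0], [0, 0, 6], 0],
    [[7.8, -16.2, 0], [0, 0, 9], 0],
    [[10.4, -21.6, 0], [0, 0, 12], 0],
    [[13, -27, 0], [0, 0, 15], 0],
    [[15.6, -32.4, 0], [0, 0, 18], 0],
    [[18.2, -37.8, 0], [0, 0, 21], 0],
    [[20.8, -43.2, 0], [0, 0, 26.3], 0]
  ],
  "newtons": 40
}}

```text
clock: 1.15
position: [0.4121, 0.1571, 0.2269]
ee_rot: [-0.204, 3.135, 0.001]
force: [0.5, 0.7, 0.9]
width: 0.179
gripper_force: 0.0
```

Request:
{"method": "jog_arm", "body": {
  "rows": [
    [[2.7, -5.5, 0], [0, 0, 0], 0],
    [[5.4, -11, 0], [0, 0, 0], 0],
    [[8.1, -16.5, -1], [0, 0, 0], 0],
    [[10.8, -22, -2], [0, 0, 0], 0],
    [[13.5, -27.5, -4], [0, 0, 0], 0],
    [[16.3, -33.4, -8], [0, 0, 0], 0],
    [[16.3, -33.4, -13], [0, 0, 0], 0],
    [[16.3, -33.4, -14], [0, 0, 0], 0]
  ]
}}

```text
clock: 2.15
position: [0.5719, -0.1756, 0.083]
ee_rot: [0.196, -3.129, -0.002]
force: [-0.6, 1.0, 0.3]
width: 0.007
gripper_force: 0.0
```

Request:
{"method": "jog_arm", "body": {
  "rows": [
    [[0, 0, -0.8], [0, 0, 0], 0],
    [[0, 0, -1.4], [0, 0, 0], 0],
    [[0, 0, -1.7], [0, 0, 0], 0],
    [[0, 0, -1.9], [0, 0, 0], 0],
    [[0, 0, -1.9], [0, 0, 0], 0]
  ]
}}

```text
clock: 2.78
position: [0.5748, -0.1749, 0.0682]
ee_rot: [-0.2, 3.135, -0.0]
force: [-0.0, 0.2, -0.2]
width: 0.006
gripper_force: 0.0
```

Request:
{"method": "jog_arm", "body": {
  "rows": [
    [[0, 0, -0.1], [0, 0, 0], 0],
    [[0, 0, -0.1], [0, 0, 0], 0]
  ]
}}

```text
clock: 3.02
position: [0.5746, -0.1751, 0.0668]
ee_rot: [-0.2, 3.135, 0.0]
force: [-0.9, -0.6, 0.7]
width: 0.003
gripper_force: 0.0
```

Request:
{"method": "jog_arm", "body": {
  "rows": [
    [[0, 0, -0.1], [0, 0, 0], 0],
    [[0, 0, -0.2], [0, 0, 0], 0],
    [[0, 0, -0.2], [0, 0, 0], 0]
  ]
}}

```text
clock: 3.4
position: [0.5745, -0.1751, 0.0646]
ee_rot: [0.2, -3.135, -0.0]
force: [-0.6, -0.5, -0.6]
width: 0.006
gripper_force: 0.0
```

Request:
{"method": "jog_arm", "body": {
  "rows": [
    [[0, 0, -0.1], [0, 0, 0], 0],
    [[0, 0, -0.1], [0, 0, 0], 0]
  ]
}}

```text
clock: 3.65
position: [0.5747, -0.1751, 0.0641]
ee_rot: [-0.2, 3.135, 0.0]
force: [-1.5, 0.6, 4.8]
width: 0.001
gripper_force: 2.4
```

Request:
{"method": "jog_arm", "body": {
  "rows": [
    [[0, 0, -0.06], [0, 0, 0], 0],
    [[0, 0, -0.06], [0, 0, 0], 0]
  ]
}}

```text
clock: 3.9
position: [0.5748, -0.1752, 0.0639]
ee_rot: [-0.199, 3.135, 0.0]
force: [-3.2, 1.4, 8.6]
width: 0.005
gripper_force: 4.5
```

Request:
{"method": "jog_arm", "body": {
  "rows": [
    [[-0.2, -0.025, -0.01], [0, 0, 0], 0],
    [[-0.5, -0.063, -0.01], [0, 0, 0], 0],
    [[-0.8, -0.1, -0.01], [0, 0, 0], 0],
    [[-1.0, -0.126, -0.01], [0, 0, 0], 0]
  ]
}}

```text
clock: 4.4
position: [0.5665, -0.1765, 0.0641]
ee_rot: [-0.2, 3.131, -0.001]
force: [3.1, 0.2, 5.6]
width: 0.005
gripper_force: 2.5
```

```bash
cat > nb.py <<'E'
from m import *
th=np.radians(7.25); C=np.array([555.,-179.])
def look(n='top'):
    d=grab(n);P=pts(d);z=P[...,2];V=d['img'].max(-1)
    xy=P[...,:2]*1000-C; tx=xy@[np.cos(th),np.sin(th)]; ty=xy@[-np.sin(th),np.cos(th)]
    m=(z>.056)&(z<.072)&(V<90)&(abs(ty)<45)&(tx<100)&(tx>-180)
    q=np.c_[tx[m],ty[m]]; print(n,'nb px',len(q),'tx 1-99%',np.percentile(q[:,0],[.5,1,50,99]).round(1),'ty',np.percentile(q[:,1],[1,50,99]).round(1))
    return d,P
if __name__=='__main__':
    look('top'); look('side'); s=arm.observe(); print(s['position'],s['force'],s['clock'])
E
python3 nb.py
```

```text
Traceback (most recent call last):
  File "nb.py", line 10, in <module>
    look('top'); look('side'); s=arm.observe(); print(s['position'],s['force'],s['clock'])
    ~~~~^^^^^^^
  File "nb.py", line 7, in look
    q=np.c_[tx[m],ty[m]]; print(n,'nb px',len(q),'tx 1-99%',np.percentile(q[:,0],[.5,1,50,99]).round(1),'ty',np.percentile(q[:,1],[1,50,99]).round(1))
                                                            ~~~~~~~~~~~~~^^^^^^^^^^^^^^^^^^^^^
IndexError: index -1 is out of bounds for axis 0 with size 0
```

```bash
python3 - <<'E'
from nb import *
d,P=look('side'); s=arm.observe(); print(s['position'],s['force'],s['clock'])
cv2.imwrite('pics/s1.png',cv2.resize(d['img'][170:320,240:460,::-1],None,fx=3.5,fy=3.5,interpolation=cv2.INTER_CUBIC))
E
```

```text
side nb px 812 tx 1-99% [-83.  -82.8 -34.6  46.1] ty [-29.8  -5.6  26.2]
[ 0.56620924 -0.17657319  0.06406988] [0.35523265 0.4366326  5.94586859] 4.5
```

View pics/s1.png

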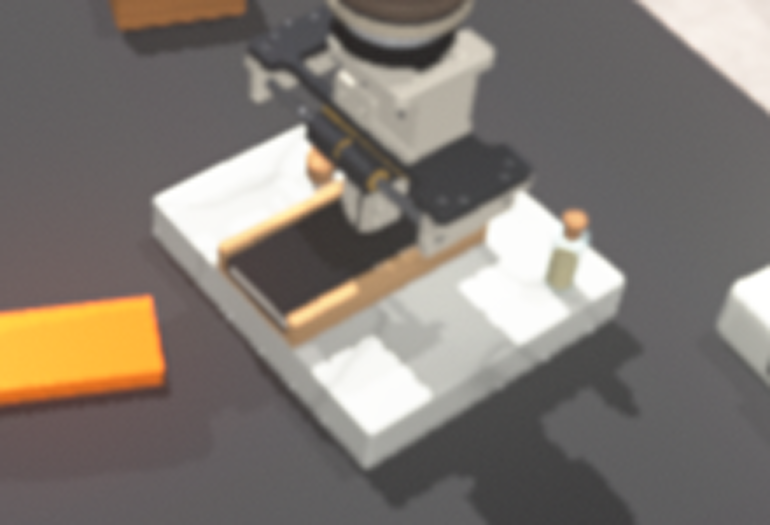

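The side crop shows the closed fingers on the cover at (375,210) and the notebook's near end at (265,295), about flush with the open end. I'll press a little more and drag on.

Request:
{"method": "jog_arm", "body": {
  "rows": [
    [[0, 0, -0.07], [0, 0, 0], 0],
    [[-0.3, -0.038, -0.07], [0, 0, 0], 0],
    [[-0.7, -0.09, -0.07], [0, 0, 0], 0],
    [[-1.0, -0.126, -0.07], [0, 0, 0], 0]
  ]
}}

```text
clock: 5.0
position: [0.5574, -0.1779, 0.064]
ee_rot: [-0.2, 3.13, -0.002]
force: [4.6, 0.8, 7.7]
width: 0.004
gripper_force: 4.0
```

```bash
python3 - <<'E'
from nb import *
d,P=look('side'); s=arm.observe(); print(s['position'],s['force'],s['clock'])
E
```

```text
side nb px 810 tx 1-99% [-92.  -91.6 -43.4  23.3] ty [-30.1  -6.2  26.3]
[ 0.55698328 -0.17801178  0.06393947] [3.16190499 0.41994472 9.03435987] 5.05
```

Request:
{"method": "jog_arm", "body": {
  "rows": [
    [[-0.3, -0.038, 0], [0, 0, 0], 0],
    [[-0.7, -0.09, 0], [0, 0, 0], 0],
    [[-1.1, -0.14, 0], [0, 0, 0], 0],
    [[-1.5, -0.19, 0], [0, 0, 0], 0],
    [[-1.9, -0.24, 0], [0, 0, 0], 0],
    [[-2.2, -0.28, 0], [0, 0, 0], 0]
  ]
}}

```text
clock: 5.8
position: [0.5355, -0.1808, 0.0639]
ee_rot: [-0.2, 3.13, -0.002]
force: [4.1, 0.8, 8.9]
width: 0.005
gripper_force: 4.0
```

```bash
python3 - <<'E'
from nb import *
d,P=look('side'); s=arm.observe(); print(s['position'],s['force'],s['clock'])
E
```

```text
side nb px 824 tx 1-99% [-115.1 -113.9  -67.2   -3.3] ty [-31.   -6.3  26.7]
[ 0.53502367 -0.18086342  0.06389286] [3.10559571 0.52241074 9.33179272] 5.85
```

Request:
{"method": "jog_arm", "body": {
  "rows": [
    [[-0.3, -0.038, 0], [0, 0, 0], 0],
    [[-0.7, -0.09, 0], [0, 0, 0], 0],
    [[-1.1, -0.14, 0], [0, 0, 0], 0],
    [[-1.5, -0.19, 0], [0, 0, 0], 0],
    [[-1.8, -0.23, 0], [0, 0, 0], 0],
    [[-2.05, -0.26, 0], [0, 0, 0], 0],
    [[-2.05, -0.26, 0], [0, 0, 0], 0],
    [[-2.05, -0.26, 0], [0, 0, 0], 0]
  ]
}}

```text
clock: 6.85
position: [0.5146, -0.1835, 0.0638]
ee_rot: [-0.2, 3.13, -0.002]
force: [1.3, -0.4, 9.0]
width: 0.004
gripper_force: 4.6
```

```bash
python3 - <<'E'
from nb import *
d,P=look('side'); s=arm.observe(); print(s['position'],s['force'],s['clock'])
E
```

```text
side nb px 849 tx 1-99% [-134.9 -134.4  -89.3  -26. ] ty [-31.   -5.5  26.4]
[ 0.51461617 -0.18349771  0.06379061] [2.74661124 0.23096622 8.40179723] 6.9
```

Request:
{"method": "jog_arm", "body": {
  "rows": [
    [[0, 0, 1], [0, 0, 0], 0],
    [[0, 0, 4], [0, 0, 0], 0],
    [[0, 0, 7], [0, 0, 0], 1],
    [[-2.5, -0.3, 7.5], [0, 0, 0], 1],
    [[-5, -0.6, 7.5], [0, 0, 0], 1],
    [[-6.8, -0.9, 7.5], [0, 0, 0], 1],
    [[-6.8, -0.9, 7.5], [0, 0, 0], 1],
    [[-6.8, -0.9, 7.5], [0, 0, 0], 1]
  ]
}}

```text
clock: 7.9
position: [0.4451, -0.1919, 0.1375]
ee_rot: [-0.2, 3.134, -0.0]
force: [0.2, -0.4, 0.8]
width: 0.611
gripper_force: 0.0
```

```bash
python3 - <<'E'
from nb import *
d,P=look('side'); s=arm.observe(); print(s['position'],s['force'],s['clock'],s['width'])
cv2.imwrite('pics/s2.png',cv2.resize(d['img'][170:320,240:460,::-1],None,fx=3.5,fy=3.5,interpolation=cv2.INTER_CUBIC))
z=P[...,2];xy=P[...,:2]*1000-C; tx=xy@[np.cos(th),np.sin(th)]; ty=xy@[-np.sin(th),np.cos(th)]
m=(z>.056)&(z<.072)&(d['img'].max(-1)<90)&(abs(ty)<45)&(tx<100)&(tx>-180)
for a in range(-30,31,10):
    k=m&(abs(ty-a)<5); print(a,tx[k].min().round(1),end=' ')
for a in range(-130,-30,15):
    k=m&(abs(tx-a)<5); print(a,k.sum(),ty[k].min().round(1),ty[k].max().round(1)) if k.any() else 0
E
```

```text
side nb px 916 tx 1-99% [-135.5 -134.8  -86.2    6.6] ty [-30.9  -7.6  25.9]
[ 0.44513769 -0.19185653  0.13739453] [ 0.74131598 -0.18577881  0.07326267] 7.95 0.6508679284024025
-30 -133.8 -20 -135.2 -10 -135.4 0 -134.6 10 -133.9 20 -138.6 30 -137.0 -130 91 -31.4 27.7
-115 91 -32.7 28.4
-100 91 -31.6 25.7
-85 81 -30.9 26.8
-70 62 -29.5 13.0
-55 63 -29.4 6.6
-40 49 -28.5 5.7
```

View pics/s2.png

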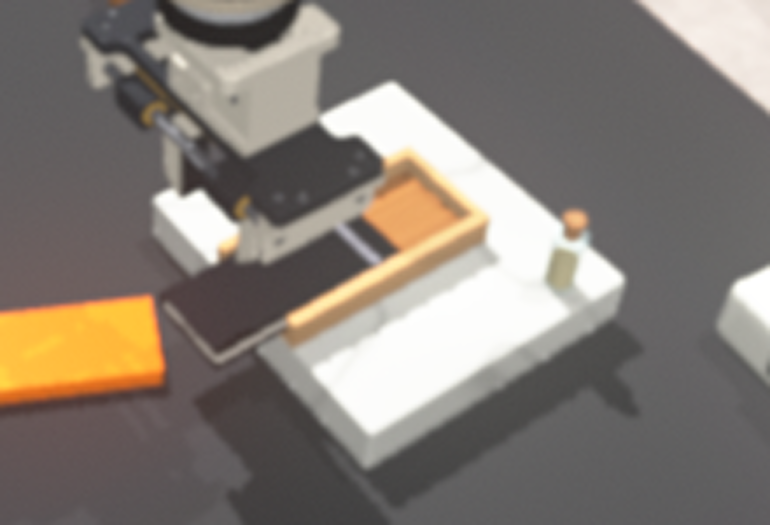

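The crop shows the notebook overhanging the slab edge, its near end running from (165,300) to (215,360), still flat and straddled by the opening gripper above. I'll descend around it.

Request:
{"method": "jog_arm", "body": {
  "rows": [
    [[0.03, -0.23, 0], [0, 0, 0], 1],
    [[0.03, -0.23, 0], [0, 0, 0], 1],
    [[0.03, -0.23, 0], [0, 0, 0], 1],
    [[0.03, -0.23, -1], [0, 0, 0], 1],
    [[0.03, -0.23, -3.5], [0, 0, 0], 1],
    [[0.03, -0.23, -6], [0, 0, 0], 1],
    [[0.03, -0.23, -8.5], [0, 0, 0], 1],
    [[0.03, -0.23, -9.9], [0, 0, 0], 1]
  ]
}}

```text
clock: 8.95
position: [0.4436, -0.194, 0.0368]
ee_rot: [0.199, -3.133, -0.001]
force: [0.2, 0.7, -0.2]
width: 1.003
gripper_force: 0.0
```

Request:
{"method": "jog_arm", "body": {
  "rows": [
    [[0, 0, 0], [0, 0, 0], 1],
    [[0, 0, 0], [0, 0, 0], 0.75],
    [[0, 0, 0], [0, 0, 0], 0.6],
    [[0, 0, 0], [0, 0, 0], 0.6],
    [[0, 0, 0], [0, 0, 0], 0.6],
    [[0, 0, 0], [0, 0, 0], 0.6]
  ],
  "newtons": 6
}}

```text
clock: 9.7
position: [0.4447, -0.1943, 0.0386]
ee_rot: [-0.2, 3.135, -0.0]
force: [-0.2, 0.1, 2.0]
width: 0.674
gripper_force: 6.0
```

Request:
{"method": "jog_arm", "body": {
  "rows": [
    [[0, 0, 0], [0, 0, 0], 0.5],
    [[0, 0, 0], [0, 0, 0], 0.5],
    [[0, 0, 0], [0, 0, 0], 0.5]
  ],
  "newtons": 38
}}

```text
clock: 10.07
position: [0.4447, -0.1944, 0.0385]
ee_rot: [-0.2, 3.135, -0.0]
force: [0.3, -0.1, 2.4]
width: 0.672
gripper_force: 38.0
```

Request:
{"method": "jog_arm", "body": {
  "rows": [
    [[0, 0, 0.2], [0, 0, 0], 0.5],
    [[0, 0, 0.6], [0, 0, 0], 0.5],
    [[0, 0, 1.1], [0, 0, 0], 0.5],
    [[0, 0, 1.8], [0, 0, 0], 0.5],
    [[0, 0, 2.7], [0, 0, 0], 0.5],
    [[0, 0, 3.8], [0, 0, 0], 0.5],
    [[0, 0, 5], [0, 0, 0], 0.5],
    [[0, 0, 6.2], [0, 0, 0], 0.5]
  ]
}}

```text
clock: 11.08
position: [0.4445, -0.1943, 0.1013]
ee_rot: [-0.2, 3.135, -0.0]
force: [0.5, 0.1, -2.0]
width: 0.671
gripper_force: 38.0
```

```bash
cat > rest.py <<'E'
from m import *
from scipy.optimize import least_squares
def fit(n):
    d=grab(n);P=pts(d);z=P[...,2];S=cv2.cvtColor(d['img'],cv2.COLOR_RGB2HSV)[...,1]
    near=np.hypot(P[...,0]-.6,P[...,1]-.182)<.09
    top=near&(z>.040)&(z<.050)&(S>80); lip=near&(z>.061)&(z<.075)&(S>80)
    for nm,m in(('top',top),('lip',lip)):
        q=(P[m][:,:2]*1000).astype(np.float32); r=cv2.minAreaRect(q); print(n,nm,len(q),np.round(r[0],1),np.round(r[1],1),round(r[2],1),'z',np.median(P[m][:,2]).round(4))
    for yaw in(-13,-14,-15,-16,-17):
        a=np.radians(yaw); X=np.array([np.cos(a),np.sin(a)]);Y=np.array([-X[1],X[0]])
        q=P[top][:,:2]*1000; l=P[lip][:,:2]*1000
        f=lambda v:np.percentile(v,[1,99]).round(1)
        print(yaw,'top X',f(q@X),'Y',f(q@Y),'lip X',f(l@X),'Y',f(l@Y))
    return d,P
E
python3 - <<'E'
from rest import *
fit('top'); d,P=fit('side')
z=P[...,2]; V=d['img'].max(-1)
th=np.radians(7.25);xy=P[...,:2]*1000-[444.5,-194.3]; tx=xy@[np.cos(th),np.sin(th)]; ty=xy@[-np.sin(th),np.cos(th)]
m=(z>.09)&(z<.15)&(V<90)&(abs(ty)<26)&(tx>12)&(tx<140)
A=np.c_[tx[m],ty[m],np.ones(m.sum())]; w=P[m][:,2]*1000
r=least_squares(lambda p:A@p-w,[0,0,120],loss='soft_l1'); print(m.sum(),r.x,np.std(A@r.x-w), 'far end',np.percentile(tx[m],99))
E
```

```text
top top 1114 [596.2 183.5] [101.4 102.3] 74.8 z 0.0448
top lip 123 [647.4 168.6] [97.4 11.6] 74.4 z 0.0668
-13 top X [489.3 589.4] Y [263.3 361.7] lip X [587.4 599.7] Y [262.3 357.9]
-14 top X [483.9 583.8] Y [272.7 370.8] lip X [582.  593.5] Y [272.6 368.2]
-15 top X [478.1 577.9] Y [282. 380.] lip X [576.3 587.5] Y [282.9 378.4]
-16 top X [472.5 572.1] Y [291.4 389.2] lip X [570.5 581.5] Y [293.  388.5]
-17 top X [466.3 566.3] Y [300.2 398.6] lip X [563.8 575.9] Y [303.1 398.4]
side top 278 [568.  188.9] [102.2  46.3] 73.3 z 0.0446
side lip 0 [0. 0.] [0. 0.] 0.0 z nan
  return _methods._mean(a, axis=axis, dtype=dtype,
  ret = ret.dtype.type(ret / rcount)
Traceback (most recent call last):
  File "rest.py", line 13, in fit
    print(yaw,'top X',f(q@X),'Y',f(q@Y),'lip X',f(l@X),'Y',f(l@Y))
                                                ~^^^^^
  File "rest.py", line 12, in <lambda>
    f=lambda v:np.percentile(v,[1,99]).round(1)
               ~~~~~~~~~~~~~^^^^^^^^^^
IndexError: index -1 is out of bounds for axis 0 with size 0
```

```bash
cat > tilt.py <<'E'
from m import *
from scipy.optimize import least_squares
def tilt(n='side',img=None):
    d=grab(n);P=pts(d);s=arm.observe();p=s['position'];n_=cv2.Rodrigues(np.array(s['ee_rot']))[0][:2,1]
    if n_[1]<0:n_=-n_
    X=np.array([n_[1],-n_[0]]); z=P[...,2]; V=d['img'].max(-1)
    xy=(P[...,:2]-p[:2])*1000; tx=xy@X; ty=xy@n_; nz=p[2]+.026
    m=(abs(z-nz)<.025)&(V<100)&(abs(ty)<27)&(tx>12)&(tx<140)
    A=np.c_[tx[m],ty[m],np.ones(m.sum())]; w=P[m][:,2]*1000
    r=least_squares(lambda q:A@q-w,[0,0,p[2]*1000+26],loss='soft_l1')
    print(n,m.sum(),'dz/dx,dz/dy,z at tcp-tcp',r.x.round(3)-[0,0,p[2]*1000],'rms',np.std(A@r.x-w).round(2),'far end',np.percentile(tx[m],[98,99,100]).round(1),'ty',np.percentile(ty[m],[1,99]).round(1),'gripyaw',np.degrees(np.arctan2(X[1],X[0])).round(2),p.round(4))
    if img: cv2.imwrite(img,cv2.resize(d['img'][120:320,220:460,::-1],None,fx=3,fy=3,interpolation=cv2.INTER_CUBIC))
E
python3 -c "
from tilt import *
tilt('side','pics/s3.png')"
```

```text
side 174 dz/dx,dz/dy,z at tcp-tcp [-3.00000000e-03 -1.20000000e-02  2.53795216e+01] rms 1.17 far end [122.  122.3 124. ] ty [-26.4  26.4] gripyaw 7.29 [ 0.445  -0.1944  0.1011]
```

View pics/s3.png

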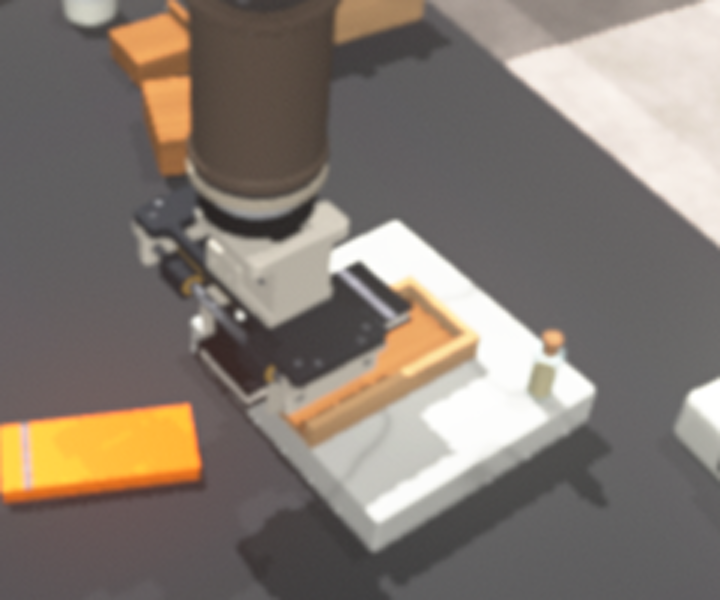

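The crop shows the notebook held level above the tray, its banded far end at (375,290). I'll carry it to the rest.

Request:
{"method": "jog_arm", "body": {
  "rows": [
    [[0.2, 1.5, 1], [0, 0, -1], 0.5],
    [[0.6, 5, 2], [0, 0, -3], 0.5],
    [[1.4, 10, 2.4], [0, 0, -6], 0.5],
    [[2.2, 15, 2.4], [0, 0, -9], 0.5],
    [[3, 20, 2.4], [0, 0, -12], 0.5],
    [[3.8, 25, 2.4], [0, 0, -15], 0.5],
    [[4.6, 30, 2.4], [0, 0, -18], 0.5],
    [[5.4, 34.5, 2.4], [0, 0, -20.5], 0.5]
  ]
}}

```text
clock: 12.22
position: [0.4982, 0.1527, 0.1239]
ee_rot: [-0.363, -3.12, 0.0]
force: [-0.4, -0.3, -1.6]
width: 0.669
gripper_force: 38.0
```

Request:
{"method": "jog_arm", "body": {
  "rows": [
    [[0.4, 3, 0], [0, 0, -1.2], 0.5],
    [[0.6, 4.8, 0], [0, 0, -1.8], 0.5],
    [[0.75, 5.67, 0], [0, 0, -2], 0.5],
    [[0.75, 5.67, -1], [0, 0, -2], 0.5],
    [[0.75, 5.67, -2.5], [0, 0, -2], 0.5],
    [[0.75, 5.67, -2.5], [0, 0, -2], 0.5],
    [[0.75, 5.67, -2.5], [0, 0, -2], 0.5]
  ]
}}

```text
clock: 13.1
position: [0.5059, 0.2067, 0.0992]
ee_rot: [-0.417, -3.113, 0.001]
force: [-0.3, 1.0, -1.3]
width: 0.674
gripper_force: 38.0
```

```bash
python3 -c "
from tilt import *
tilt('side','pics/s4.png'); tilt('top'); s=arm.observe(); print(s['force'],s['gripper_force'],s['clock'])"
```

```text
side 226 dz/dx,dz/dy,z at tcp-tcp [-2.00000000e-03  7.00000000e-03  2.44740832e+01] rms 1.31 far end [123.3 124.3 124.4] ty [-26.7  25. ] gripyaw -15.26 [0.5061 0.2069 0.0994]
top 331 dz/dx,dz/dy,z at tcp-tcp [-2.00000000e-03  5.00000000e-03  2.46833485e+01] rms 2.13 far end [123.7 124.2 125. ] ty [-26.4  26.2] gripyaw -15.24 [0.5062 0.2071 0.0996]
[-0.07234613  0.35423754 -1.47484157] 37.99284875392914 13.2
```

View pics/s4.png

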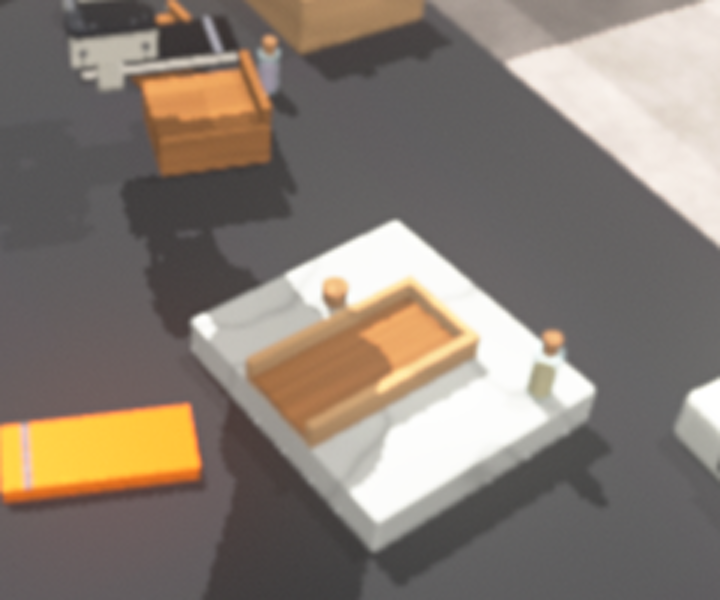

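The crop shows the notebook held over the rest at (205,40), with vial_b at (268,65) clear of it and the slab items unmoved. I'll lower it in front of the lip.

Request:
{"method": "jog_arm", "body": {
  "rows": [
    [[0, 0, -1.5], [0, 0, 0], 0.5],
    [[0, 0, -3], [0, 0, 0], 0.5],
    [[0, 0, -4.3], [0, 0, 0], 0.5],
    [[0, 0, -5.3], [0, 0, 0], 0.5],
    [[0, 0, -5.9], [0, 0, 0], 0.5],
    [[0, 0, -6.1], [0, 0, 0], 0.5],
    [[0, 0, -6.1], [0, 0, 0], 0.5],
    [[0, 0, -6.1], [0, 0, 0], 0.5]
  ]
}}

```text
clock: 14.2
position: [0.5062, 0.2075, 0.0387]
ee_rot: [0.416, 3.113, 0.001]
force: [-0.1, -0.2, -2.8]
width: 0.669
gripper_force: 38.0
```

Request:
{"method": "jog_arm", "body": {
  "rows": [
    [[0, 0, -0.1], [0, 0, 0], 0.5],
    [[0, 0, -0.1], [0, 0, 0], 0.5],
    [[0, 0, -0.2], [0, 0, 0], 0.5],
    [[0, 0, -0.2], [0, 0, 0], 0.5],
    [[0, 0, -0.2], [0, 0, 0], 0.5]
  ]
}}

```text
clock: 14.82
position: [0.5059, 0.2074, 0.0363]
ee_rot: [-0.416, -3.114, -0.0]
force: [0.0, 0.2, -1.3]
width: 0.678
gripper_force: 38.0
```

Request:
{"method": "jog_arm", "body": {
  "rows": [
    [[0.3, -0.08, 0], [0, 0, 0], 0.5],
    [[0.7, -0.19, 0], [0, 0, 0], 0.5],
    [[1.06, -0.29, 0], [0, 0, 0], 0.5],
    [[1.26, -0.34, 0], [0, 0, 0], 0.5],
    [[1.26, -0.34, 0], [0, 0, 0], 0.5],
    [[1.26, -0.34, 0], [0, 0, 0], 0.5]
  ]
}}

```text
clock: 15.58
position: [0.5184, 0.204, 0.0363]
ee_rot: [-0.416, -3.114, -0.0]
force: [0.0, 0.2, -1.6]
width: 0.674
gripper_force: 38.0
```

Request:
{"method": "jog_arm", "body": {
  "rows": [
    [[0, 0, -0.1], [0, 0, 0], 0.5],
    [[0, 0, -0.1], [0, 0, 0], 0.5],
    [[0, 0, -0.15], [0, 0, 0], 0.5],
    [[0, 0, -0.15], [0, 0, 0], 0.5]
  ]
}}

```text
clock: 16.08
position: [0.5185, 0.204, 0.0348]
ee_rot: [-0.416, -3.114, 0.0]
force: [-0.6, -0.1, -2.5]
width: 0.671
gripper_force: 38.0
```

Request:
{"method": "jog_arm", "body": {
  "rows": [
    [[0, 0, -0.05], [0, 0, 0], 0.5],
    [[0, 0, -0.1], [0, 0, 0], 0.5],
    [[0, 0, -0.1], [0, 0, 0], 0.5]
  ]
}}

```text
clock: 16.45
position: [0.5185, 0.204, 0.0339]
ee_rot: [0.416, 3.114, 0.0]
force: [-0.1, -0.1, 1.4]
width: 0.674
gripper_force: 38.0
```

Request:
{"method": "jog_arm", "body": {
  "rows": [
    [[0, 0, -0.05], [0, 0, 0], 0.5],
    [[0, 0, -0.05], [0, 0, 0], 0.5]
  ]
}}

```text
clock: 16.7
position: [0.5185, 0.204, 0.0337]
ee_rot: [-0.416, -3.114, -0.0]
force: [-2.8, -0.0, 6.3]
width: 0.672
gripper_force: 38.0
```

Request:
{"method": "jog_arm", "body": {
  "rows": [
    [[0, 0, 0.05], [0, 0, 0], 0.5],
    [[0.1, -0.03, 0.05], [0, 0, 0], 0.5],
    [[0.1, -0.03, 0.05], [0, 0, 0], 0.5]
  ]
}}

```text
clock: 17.08
position: [0.5195, 0.2038, 0.0339]
ee_rot: [-0.416, -3.114, -0.0]
force: [-2.2, 1.1, 3.2]
width: 0.671
gripper_force: 38.0
```

Request:
{"method": "jog_arm", "body": {
  "rows": [
    [[0.05, -0.013, 0], [0, 0, 0], 0.5],
    [[0.1, -0.027, 0], [0, 0, 0], 0.5],
    [[0.1, -0.027, 0], [0, 0, 0], 0.5]
  ]
}}

```text
clock: 17.45
position: [0.5206, 0.2035, 0.0339]
ee_rot: [0.416, 3.114, 0.0]
force: [-2.2, 0.7, 4.5]
width: 0.669
gripper_force: 38.0
```

Request:
{"method": "jog_arm", "body": {
  "rows": [
    [[0.05, -0.013, 0], [0, 0, 0], 0.5],
    [[0.05, -0.013, 0], [0, 0, 0], 0.5]
  ]
}}

```text
clock: 17.7
position: [0.5211, 0.2033, 0.0339]
ee_rot: [0.416, 3.114, 0.0]
force: [-2.5, 1.3, 4.4]
width: 0.671
gripper_force: 38.0
```

Request:
{"method": "jog_arm", "body": {
  "rows": [
    [[0.05, -0.013, 0.02], [0, 0, 0], 0.5],
    [[0.05, -0.013, 0.02], [0, 0, 0], 0.5]
  ]
}}

```text
clock: 17.95
position: [0.5218, 0.203, 0.034]
ee_rot: [0.416, 3.113, -0.0]
force: [-0.5, 0.5, 0.8]
width: 0.671
gripper_force: 38.0
```

Request:
{"method": "jog_arm", "body": {
  "rows": [
    [[0.05, -0.013, 0], [0, 0, 0], 0.5],
    [[0.05, -0.013, 0], [0, 0, 0], 0.5]
  ]
}}

```text
clock: 18.2
position: [0.5221, 0.2029, 0.034]
ee_rot: [0.416, 3.114, -0.0]
force: [-1.7, 0.7, 1.0]
width: 0.674
gripper_force: 38.0
```

Request:
{"method": "jog_arm", "body": {
  "rows": [
    [[0.05, -0.013, 0], [0, 0, 0], 0.5],
    [[0.05, -0.013, 0], [0, 0, 0], 0.5]
  ]
}}

```text
clock: 18.45
position: [0.5226, 0.2028, 0.034]
ee_rot: [0.416, 3.114, -0.0]
force: [-0.3, -0.7, -0.1]
width: 0.671
gripper_force: 38.0
```

Request:
{"method": "jog_arm", "body": {
  "rows": [
    [[0.05, -0.013, 0], [0, 0, 0], 0.5],
    [[0.05, -0.013, 0], [0, 0, 0], 0.5]
  ]
}}

```text
clock: 18.7
position: [0.5231, 0.2027, 0.034]
ee_rot: [0.416, 3.114, -0.0]
force: [0.2, 0.3, -0.2]
width: 0.672
gripper_force: 38.0
```

Request:
{"method": "jog_arm", "body": {
  "rows": [
    [[0.05, -0.013, 0], [0, 0, 0], 0.5],
    [[0.05, -0.013, 0], [0, 0, 0], 0.5]
  ]
}}

```text
clock: 18.95
position: [0.5232, 0.2027, 0.034]
ee_rot: [-0.416, -3.113, 0.0]
force: [-1.4, -0.0, 0.8]
width: 0.674
gripper_force: 38.0
```

Request:
{"method": "jog_arm", "body": {
  "rows": [
    [[0.05, -0.013, 0], [0, 0, 0], 0.5],
    [[0.05, -0.013, 0], [0, 0, 0], 0.5]
  ]
}}

```text
clock: 19.2
position: [0.5232, 0.2027, 0.0339]
ee_rot: [-0.415, -3.113, 0.0]
force: [-4.9, 1.4, 3.2]
width: 0.673
gripper_force: 38.0
```

The tool has stalled against the lip at about 5 N, so the notebook is seated. I'll release it and rise.

Request:
{"method": "jog_arm", "body": {
  "rows": [
    [[0, 0, 0], [0, 0, 0], 0.75],
    [[0, 0, 0], [0, 0, 0], 0.85],
    [[0, 0, 0], [0, 0, 0], 1],
    [[0, 0, 0], [0, 0, 0], 1],
    [[0, 0, 0], [0, 0, 0], 1],
    [[0, 0, 0], [0, 0, 0], 1]
  ]
}}

```text
clock: 19.95
position: [0.5241, 0.2025, 0.034]
ee_rot: [0.416, 3.114, 0.0]
force: [0.5, -0.5, -0.5]
width: 1.001
gripper_force: 0.0
```

Request:
{"method": "jog_arm", "body": {
  "rows": [
    [[0, 0, 0.5], [0, 0, 0], 1],
    [[0, 0, 2], [0, 0, 0], 1],
    [[0, 0, 5], [0, 0, 0], 1],
    [[0, 0, 9], [0, 0, 0], 1],
    [[-3, 0, 13], [0, 0, 0], 1],
    [[-7, 0, 16], [0, 0, 0], 1],
    [[-10, 0, 17], [0, 0, 0], 1],
    [[-10, 0, 17], [0, 0, 0], 1]
  ]
}}

```text
clock: 20.95
position: [0.4227, 0.2029, 0.2059]
ee_rot: [0.413, 3.114, 0.004]
force: [0.7, 0.2, 0.1]
width: 1.0
gripper_force: 0.0
```

```bash
python3 - <<'E'
from m import *
X=np.array([np.cos(np.radians(-15.2)),np.sin(np.radians(-15.2))]);Y=np.array([-X[1],X[0]])
for n in('top','side'):
    d=grab(n);P=pts(d);z=P[...,2];V=d['img'].max(-1)
    q=P[...,:2]*1000-[599.6,182.]; x=q@X;y=q@Y
    m=(z>.05)&(z<.068)&(V<100)&(x>-125)&(x<60)&(abs(y)<50)
    A=np.c_[x[m],y[m],np.ones(m.sum())]; c=np.linalg.lstsq(A,P[m][:,2]*1000,rcond=None)[0]
    r=cv2.minAreaRect(np.c_[x[m],y[m]].astype(np.float32))
    print(n,m.sum(),'x',np.percentile(x[m],[1,99]).round(1),'y',np.percentile(y[m],[1,99]).round(1),'plane',c.round(3),r)
    if n=='top': cv2.imwrite('pics/t5.png',cv2.resize(d['img'][120:240,150:400,::-1],None,fx=3.2,fy=3.2,interpolation=cv2.INTER_CUBIC))
s=arm.observe();print(s['position'],s['force'],s['width'],s['clock'])
E
```

```text
top 942 x [-98.7  44.8] y [-30.3  29.9] plane [-1.0000e-03  1.0000e-03  5.8825e+01] ((-27.455787658691406, 9.654483795166016), (86.17539978027344, 150.49598693847656), 87.59832000732422)
side 588 x [-103.8   43.2] y [-29.4  31.2] plane [-2.000e-03 -1.000e-03  5.856e+01] ((-30.478530883789062, 1.3513317108154297), (149.16493225097656, 64.10542297363281), 0.929215133190155)
[0.4244785  0.20268647 0.20487835] [ 0.11297563 -0.25212062 -0.00115075] 0.9983730178090597 21.05
```

View pics/t5.png

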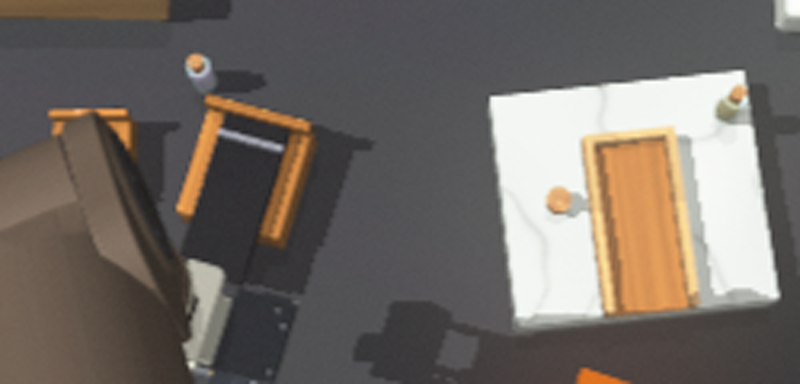

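The notebook lies flat and square at (240,190), up against the lip at (260,115). The vials and cork stand where they were, and the robot is clear. Handing in.

```bash
python3 -c "
from cell import arm
print(arm.sign_off())"
```

```text
the job is handed in; nothing more can be done
None
```

The notebook was slid out about 52 mm, pinched, lifted and laid flat and square against the rest's back lip, then released; I handed the job in at about 21 s on the robot's clock, but no verdict came back.

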